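# Fetch the marking template from its slide-lid box and pin it on the jig

### The job

Slide the lid of the wooden box along its tracks until it is clear of them and lay it flat on the table, cleat up. Then lift the aluminium marking template out of the box by its bar and seat it gently on the two pins of the marking jig, lying flat and fully down over the crate slat, either end first. Leave the can, tape roll and hammer where they are, and let go of everything.

Things in the scene. Friction and masses are not known exactly. Their poses are not given: they have to be found in the camera images.
- box: Fixed plywood box, 152 (x) by 200 (y), 71 high, inside 124 by 176, floor 8 thick; origin at centre of underside. Side walls have facing grooves along y (7 deep, z 55 to 63.5, lips above) in which the lid slides. End walls reach z 54; a stop strip shuts the -y end, so the lid leaves only towards the box's +y and is clear when its centre is 191 ahead of the box's. Yaw within 0.25 of world.
- lid_cleat (a point): Centre of the dark cleat, 70 (x) by 18 (y) by 34 high, in the middle of the loose wooden lid, 134 (x) by 190 (y) by 6 thick, 0.16 kg. Lid's top is 17 below this point, underside 23. In the tracks axes as the box's, play 2 each side, 2.5 in height; closed, the point is at y +4, z 78 of the box; may start up to 25 further open. Slides with a few N.
- template_bar (a point): Centre of the black bar, 18 (x) by 60 (y) by 34 high, in the middle of the loose aluminium template plate, 90 (x) by 150 (y) by 8 thick, 0.32 kg in all. Plate's top is 17 below this point, underside 25. Through holes of 15 diameter at y +55 and -55; two pencil slots 10 by 80 at x +-30. Lies on the box floor, roughly along it, under the lid.
- jig_seat (a point): Centre of the seating face, 27 above the table, of the fixed marking jig: plywood base 140 (x) by 200 (y) with a crate slat and two dark pads level with this point. Steel pins of 12 diameter at y +55 and -55 stand 22 above it, the last 6 tapered to 6. Template seated: bar centre 25 above this point, its y along the jig's y, either way round. Yaw within 0.45 of world.
- can_mid (a point): Bystander: plain steel can, 74 diameter, 105 high; point at its centre.
- tape_mid (a point): Bystander: roll of brown tape lying flat, 110 diameter, 48 high; point at its centre. Bystanders all lie beyond the box and jig (larger x), with a fixed green basket, 80 high, at the far left corner; the table to the left (+y) of box and jig is free.
- hammer: Bystander: hammer lying on the table, roughly along world y, 260 long; origin on its underside.
Mind the look-alikes: they are no part of the job. Leave any pink look-alike of the part that bears lid_cleat alone.

How it is judged:
By the outcome, as a careful person would: the job done as asked, in the order asked, and still so for the second after the job is handed in, with the robot touching nothing.
It also fails if it takes over 67 s, if anything falls off the work surface, if the arm or the gripper's body presses on something with over 40 N, if the wrist force passes 120 N, or if a joint passes its speed limit or range.

### The arm

A 6-joint arm with a two-finger parallel gripper is mounted at the origin on the work surface. World frame = base frame: x ahead of the robot, y to its left, z up, the work surface at z = 0. Lengths are in m, angles in rad, forces in N, time in s.
With the tool pointing down it reaches from about 0.25 to 0.8 m from the base axis. Payload 8.5 kg.
Tool frame: the origin (TCP) lies at the very end of the fingers, on their centre line; the grasp point (between the pads) lies 19 mm behind it; z points along the fingers, y is the direction in which the jaws open and shut (so a half turn about z gives the same grasp; the last joint's range is limited). The gripper opens to 85 mm and grips with 20 to 120 N. Pads are 22 mm wide; open, the fingers measure 114 mm over their backs; the gripper's body (76 mm by 85 mm) begins 54 mm behind the grasp point. The pads swing forward as they close: fully open they stand 13 mm farther back than shut.
Start: joints at [1.11, 0.238, -0.013, 1.319, 0, 1.571], TCP at [0.233, 0.47, 0.231] pointing down, gripper open.
Joint ranges: [-2.66, 2.66], [-1.03, 1.9], [-1.14, 1.46], [-1.82, 2.27], [-1.45, 1.34], [-3.14, 3.14]. Speed limits (rad/s): [2.22, 2.22, 2.79, 3.14, 3.14, 3.14].

### API

Orientations are given as a rotation vector (axis times angle).
In Python, from rig import robot gives the robot as it stands.
- The arm moves only by the shell command python3 -m inch 'ROWS' [FORCE]. ROWS is JSON, a list of rows, each an object with "translation": the shift along the tool's x, y, z in mm, a list of three; "angular": the turn, a rotation vector about the tool's x, y, z in rad, a list of three; "jaw": the opening, from 0 (shut) to 1 (fully open). A call has 1 to 8 rows; each row is the pose to reach, as a shift and turn from the pose commanded when the call began, along the tool's axes at that moment; what a row does not reach only later rows make up. A row lasts 1/10 s, in which the tool goes at most 50 mm and 8.59 degrees, less where a joint would pass 70% of its speed; a pose out of reach is approached as far as the arm can. A call with a gripper value outside its range is refused whole. The fingers move at their own pace and stop on an object; FORCE is the grip in N (left out, the last holds). Time passes only in rows, so rows that repeat a pose let the fingers close. It gives the time, the measured TCP pose, the force and the opening at its end, in the units of the state.
- robot.observe(): the state, without advancing time (a new reading comes with each control period).
- robot.get_image(name): name is "side" or "top"; returns a dict with "image" (480x640x3 uint8, red, green, blue), "mtx" (3x3 intrinsics, pixels), "cam_to_world" (4x4, takes a point from camera to world coordinates). Camera axes: x right, y up, looking along -z (the intrinsics and any distortion apply to the point x, -y, -z); pixel columns grow to the right and rows downward; lengths in m; the calibration is good to about 2 mm. A picture is of the moment at which its call begins. There is no depth.
- robot.hand_in(): hands the job in, once; it reports no verdict.
The state is a dict: "t": time; "joints": joint angles; "dq": joint speeds; "joint_torque": joint torques, N m; "tcp_pos": TCP position; "orientation": TCP orientation; "wrist_force": force on the tool from outside, world axes, zero at the start; "torque": the same for the moment, N m; "gripper_width": finger opening in m.
Only numpy, scipy, OpenCV 4.12 (cv2) and the standard library are available. Lean on these libraries where they do the work, as an engineer would, in place of code of your own. Each camera call takes 0.05 s, during which the arm holds its last target.

## Working session

There is one attempt and no reset: what is moved stays moved. The work goes in short steps, Python scripts to look and compute and a shell command to move; the robot and the scene stay as the last step left them, time stands still between calls to the robot, and variables do not carry over. Pictures are saved under pics/ and viewed, and the job is handed in when it is done.

```bash
ls; mkdir -p pics; python3 - <<'E'
from rig import robot
import cv2,json,numpy as np
for n in("side","top"):
    r=robot.get_image(n); cv2.imwrite(f"pics/{n}0.png",r["image"][:,:,::-1]); print(n,r["mtx"],r["cam_to_world"],[k for k in r])
print(robot.observe())
E
```

```text
pics
side [[527.20425288   0.         316.75355756]
 [  0.         527.20425288 235.97895679]
 [  0.           0.           1.        ]] [[ 0.94461087  0.26148432 -0.19833369  0.40392178]
 [-0.32767134  0.71737265 -0.61482353 -0.88329907]
 [-0.01848755  0.64575726  0.76331892  0.92383331]
 [ 0.          0.          0.          1.        ]] ['image', 'mtx', 'cam_to_world']
top [[586.4562919    0.         304.9021524 ]
 [  0.         586.4562919  243.72590912]
 [  0.           0.           1.        ]] [[-2.91023372e-02  9.95869886e-01 -8.60012981e-02  5.25052142e-01]
 [-9.99573042e-01 -2.92185891e-02 -9.30371309e-05 -1.93589092e-01]
 [-2.60548947e-03  8.59618715e-02  9.96295021e-01  1.35593976e+00]
 [ 0.00000000e+00  0.00000000e+00  0.00000000e+00  1.00000000e+00]] ['image', 'mtx', 'cam_to_world']
{'t': 0.1, 'joints': array([ 1.10999329e+00,  2.38714526e-01, -1.41721955e-02,  1.31918054e+00,
       -3.18881187e-05,  1.57077981e+00]), 'dq': array([-7.03813950e-04,  7.78393865e-05,  2.19523561e-03,  2.07557789e-03,
       -6.29300219e-04, -4.55011681e-04]), 'joint_torque': array([ 9.26073371e-04, -5.39719319e+01,  3.46999705e+01,  1.33491543e-02,
       -1.77019206e-05,  6.82681218e-06]), 'tcp_pos': array([0.23329607, 0.46990727, 0.23074431]), 'orientation': array([-7.17356031e-01, -3.05832836e+00,  1.95489340e-03]), 'wrist_force': array([0.40393149, 1.09071991, 0.48718034]), 'torque': array([-0.02937012, -0.01944013,  0.00602513]), 'gripper_width': 0.08522916654071684}
```

View pics/top0.png

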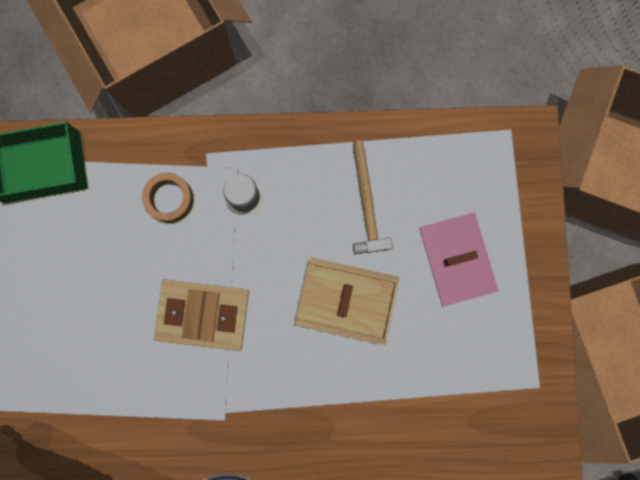

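View pics/side0.png

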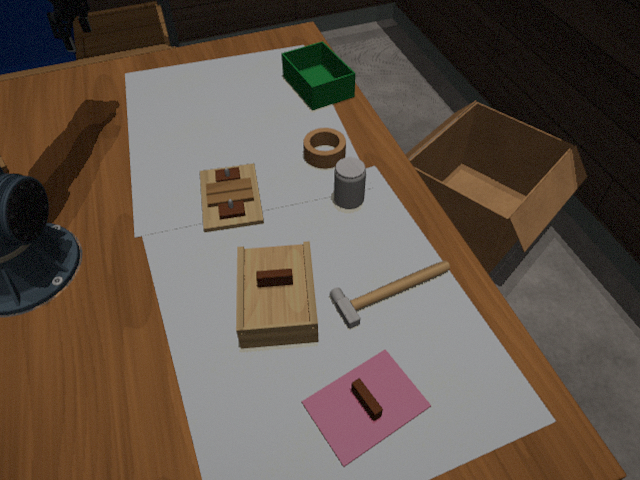

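The wooden box with its lid and dark cleat is at top (347,300). A pink panel with a similar cleat is at (459,259); that is the look-alike. The jig is at (202,315). I'll enlarge both to measure.

```bash
python3 - <<'E'
import cv2
t=cv2.imread("pics/top0.png");s=cv2.imread("pics/side0.png")
def c(im,x,y,w,h,k,n): cv2.imwrite(n,cv2.resize(im[y:y+h,x:x+w],None,fx=k,fy=k,interpolation=cv2.INTER_CUBIC))
c(t,285,250,125,100,6,"pics/c1.png")
c(t,145,270,115,90,6,"pics/c2.png")
c(s,225,230,105,125,5-.5,"pics/c3.png")
c(s,190,155,80,85,7,"pics/c4.png")
E
```

```text
(no output)
```

View pics/c1.png

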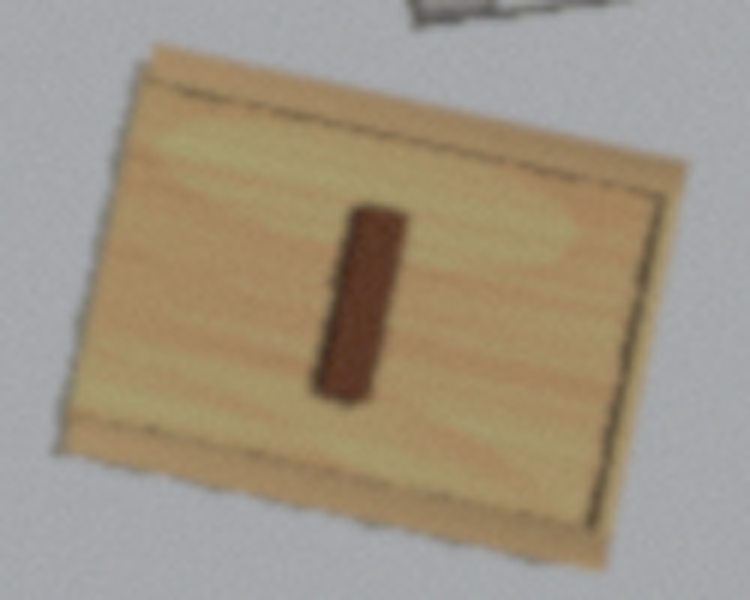

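View pics/c2.png

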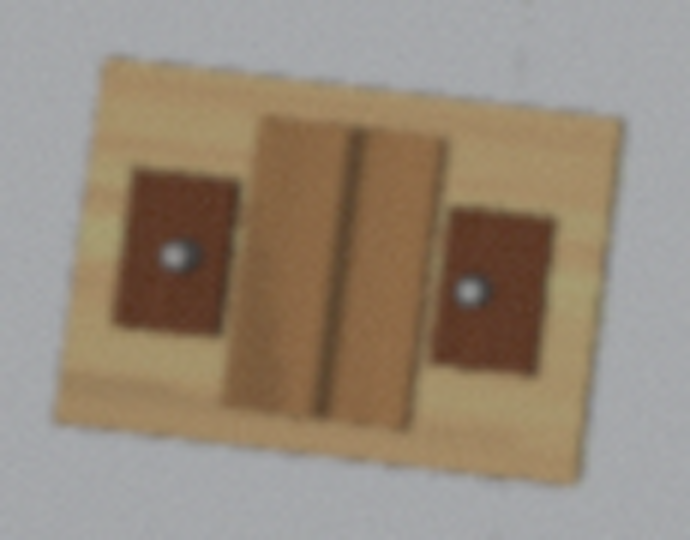

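View pics/c3.png

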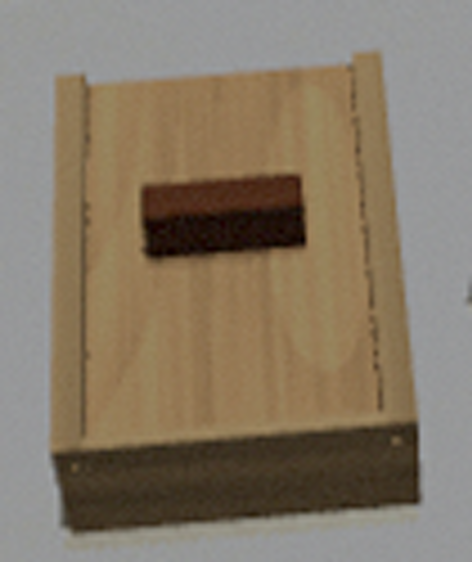

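View pics/c4.png

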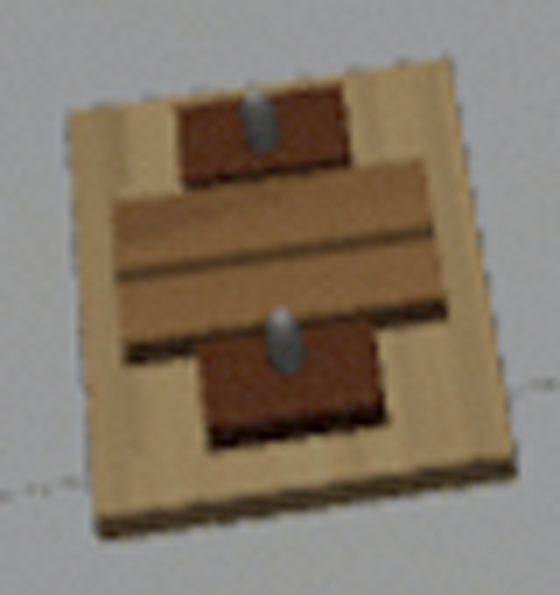

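```bash
cat > h.py <<'E'
import numpy as np
M={'side':(np.array([[527.20425288,0,316.75355756],[0,527.20425288,235.97895679],[0,0,1]]),np.array([[0.94461087,0.26148432,-0.19833369,0.40392178],[-0.32767134,0.71737265,-0.61482353,-0.88329907],[-0.01848755,0.64575726,0.76331892,0.92383331]])),
'top':(np.array([[586.4562919,0,304.9021524],[0,586.4562919,243.72590912],[0,0,1]]),np.array([[-2.91023372e-02,9.95869886e-01,-8.60012981e-02,5.25052142e-01],[-9.99573042e-01,-2.92185891e-02,-9.30371309e-05,-1.93589092e-01],[-2.60548947e-03,8.59618715e-02,9.96295021e-01,1.35593976]]))}
def ray(n,p):
    K,T=M[n]; d=np.linalg.inv(K)@[p[0],p[1],1]; return T[:,3],T[:,:3]@(d*[1,-1,-1])
def onz(n,p,z):
    o,d=ray(n,p); return o+d*(z-o[2])/d[2]
def crop(p,x,y,k): return ((p[0]+.5)/k-.5+x,(p[1]+.5)/k-.5+y)
def proj(n,P):
    K,T=M[n]; c=T[:,:3].T@(np.asarray(P)-T[:,3]); q=K@(c*[1,-1,-1]); return q[:2]/q[2]
def tri(a,b):
    (o1,d1),(o2,d2)=ray('top',a),ray('side',b)
    s=np.linalg.lstsq(np.stack([d1,-d2],1),o2-o1,rcond=None)[0]
    p,q=o1+d1*s[0],o2+d2*s[1]; return (p+q)/2,np.linalg.norm(p-q)
E
python3 - <<'E'
from h import *
np.set_printoptions(precision=4,suppress=True)
A=lambda v:np.degrees(np.arctan2(-v[0],v[1]))
def q(n,pts,c,z,l):
    P=np.array([onz(n,crop(p,*c),z) for p in pts]); e=np.roll(P,-1,0)-P
    print(n,l,P.mean(0),'len',np.linalg.norm(e,axis=1),'ang',[round(A(v),1) for v in e]);return P
q('top',[(155,45),(690,160),(605,568),(60,452)],(285,250,6),.071,'box')
q('top',[(355,205),(408,212),(368,402),(315,395)],(285,250,6),.095,'cleat')
q('side',[(55,75),(380,52),(418,423),(52,452)],(225,230,4.5),.071,'box')
q('side',[(142,186),(300,175),(304,212),(144,221)],(225,230,4.5),.095,'cleat')
q('top',[(132,170),(240,182),(220,333),(113,323)],(145,270,6),.027,'padL')
q('top',[(447,205),(555,217),(538,375),(432,362)],(145,270,6),.027,'padR')
q('top',[(105,57),(624,118),(580,486),(55,424)],(145,270,6),.015,'base')
for z in(.049,.046):
  a=onz('top',crop((176,255),145,270,6),z);b=onz('top',crop((468,290),145,270,6),z);print('pins',a,b,(a+b)/2,np.linalg.norm(a-b),A(a-b))
  a=onz('side',crop((257,92),190,155,7),z);b=onz('side',crop((282,312),190,155,7),z);print('pins side',a,b,(a+b)/2,np.linalg.norm(a-b),A(a-b))
q('side',[(180,110),(343,88),(350,160),(187,186)],(190,155,7),.027,'pad far')
q('side',[(200,350),(372,325),(384,403),(208,430)],(190,155,7),.027,'pad near')
E
```

```text
top box [ 0.5092 -0.2826  0.071 ] len [0.1995 0.1507 0.2012 0.1517] ang [np.float64(166.2), np.float64(75.8), np.float64(-13.6), np.float64(-104.8)]
top cleat [ 0.5103 -0.2754  0.095 ] len [0.0191 0.069  0.019  0.069 ] ang [np.float64(170.8), np.float64(76.0), np.float64(-9.1), np.float64(-103.9)]
side box [ 0.5082 -0.2822  0.071 ] len [0.1515 0.2    0.1508 0.2005] ang [np.float64(-104.7), np.float64(165.9), np.float64(75.4), np.float64(-13.9)]
side cleat [ 0.5097 -0.2781  0.095 ] len [0.0687 0.02   0.0688 0.0188] ang [np.float64(-105.0), np.float64(167.6), np.float64(74.1), np.float64(-12.3)]
top padL [0.4951 0.1059 0.027 ] len [0.041  0.0567 0.0404 0.0574] ang [np.float64(172.0), np.float64(81.7), np.float64(-6.9), np.float64(-97.6)]
top padR [ 0.4775 -0.0128  0.027 ] len [0.0409 0.0591 0.04   0.0587] ang [np.float64(172.0), np.float64(82.7), np.float64(-8.6), np.float64(-96.4)]
top base [0.486  0.0464 0.015 ] len [0.1992 0.1391 0.1997 0.1392] ang [np.float64(171.7), np.float64(82.0), np.float64(-8.3), np.float64(-98.3)]
pins [0.4944 0.1011 0.049 ] [ 0.4785 -0.0065  0.049 ] [0.4864 0.0473 0.049 ] 0.10879001883411292 -8.436534289550934
pins side [0.4946 0.1046 0.049 ] [ 0.4784 -0.0038  0.049 ] [0.4865 0.0504 0.049 ] 0.10957263598462273 -8.4682793072559
pins [0.4943 0.1018 0.046 ] [ 0.4783 -0.0061  0.046 ] [0.4863 0.0478 0.046 ] 0.10903973964488874 -8.436534289550954
pins side [0.4949 0.108  0.046 ] [ 0.4787 -0.0008  0.046 ] [0.4868 0.0536 0.046 ] 0.10994838517500709 -8.468279307255935
side pad far [0.4945 0.106  0.027 ] len [0.0584 0.038  0.0575 0.0399] ang [np.float64(-98.8), np.float64(170.1), np.float64(83.0), np.float64(-8.5)]
side pad near [ 0.4764 -0.0123  0.027 ] len [0.0581 0.0368 0.0584 0.0373] ang [np.float64(-98.5), np.float64(172.3), np.float64(81.9), np.float64(-8.2)]
```

```bash
cat > d.py <<'E'
import numpy as np,sys
from scipy.spatial.transform import Rotation as R
from rig import robot
def delta(x,y,z,yaw,Rc=None,pc=None,show=True):
    """target TCP, tool pointing down, jaw axis y at yaw deg (yaw of an object's y axis)"""
    s=robot.observe(); Rc=R.from_rotvec(s['orientation']) if Rc is None else Rc; pc=s['tcp_pos'] if pc is None else pc
    best=None
    for k in(0,180):
        a=np.radians(yaw+k); yv=np.array([-np.sin(a),np.cos(a),0]); zv=np.array([0,0,-1.]); xv=np.cross(yv,zv)
        Rt=R.from_matrix(np.stack([xv,yv,zv],1)); rv=(Rc.inv()*Rt).as_rotvec()
        q6=s['joints'][5]
        print('yaw+',k,'trans mm',np.round(Rc.inv().apply(np.array([x,y,z])-pc)*1000,1),'ang',np.round(rv,4),'j6',round(q6,2))
E
python3 - <<'E'
from d import *
from h import onz
s=robot.observe();print(R.from_rotvec(s['orientation']).as_matrix().round(3))
delta(.510,-.2755,.16,-13.75)
for p in [(5,202),(87,187),(190,197),(167,222)]: print(onz('top',p,.08 if p[0]<100 else .048).round(3))
E
```

```text
[[-0.896  0.445 -0.001]
 [ 0.445  0.896 -0.001]
 [-0.    -0.001 -1.   ]]
yaw+ 0 trans mm [-579.3 -544.5   71.5] ang [-1.300e-03 -1.000e-04 -2.208e-01] j6 1.57
yaw+ 180 trans mm [-579.3 -544.5   71.5] ang [-2.0000e-04  1.9000e-03  2.9208e+00] j6 1.57
[0.747 0.463 0.08 ]
[0.775 0.283 0.08 ]
[0.751 0.062 0.048]
[0.696 0.115 0.048]
```

```bash
python3 -m inch '[{"translation":[-579,-545,51],"angular":[0,0,-0.221],"jaw":1},{"translation":[-579,-545,51],"angular":[0,0,-0.221],"jaw":1},{"translation":[-579,-545,51],"angular":[0,0,-0.221],"jaw":1},{"translation":[-579,-545,51],"angular":[0,0,-0.221],"jaw":1},{"translation":[-579,-545,51],"angular":[0,0,-0.221],"jaw":1},{"translation":[-579,-545,51],"angular":[0,0,-0.221],"jaw":1},{"translation":[-579,-545,51],"angular":[0,0,-0.221],"jaw":1},{"translation":[-579,-545,51],"angular":[0,0,-0.221],"jaw":1}]'; python3 -c "
from d import *
delta(.510,-.2755,.18,-13.75)"
```

```text
t: 0.9
tcp_pos: [0.3719, 0.0948, 0.2057]
orientation: [0.375, 3.119, 0.0]
wrist_force: [1.2, 1.0, -0.6]
gripper_width: 0.0853
yaw+ 0 trans mm [-221.9 -327.    25.7] ang [0.0001 0.0003 0.0005] j6 0.49
yaw+ 180 trans mm [-221.9 -327.    25.7] ang [-5.0000e-04  2.0000e-04 -3.1411e+00] j6 0.49
```

```bash
python3 -m inch '[{"translation":[-222,-327,25],"angular":[0,0,0],"jaw":1},{"translation":[-222,-327,25],"angular":[0,0,0],"jaw":1},{"translation":[-222,-327,25],"angular":[0,0,0],"jaw":1},{"translation":[-222,-327,25],"angular":[0,0,0],"jaw":1},{"translation":[-222,-327,25],"angular":[0,0,0],"jaw":1},{"translation":[-222,-327,25],"angular":[0,0,0],"jaw":1},{"translation":[-222,-327,25],"angular":[0,0,0],"jaw":1},{"translation":[-222,-327,25],"angular":[0,0,0],"jaw":1}]'; python3 -c "
from d import *
delta(.510,-.2755,.18,-13.75)"
```

```text
t: 1.7
tcp_pos: [0.51, -0.276, 0.1802]
orientation: [-0.377, -3.118, -0.0]
wrist_force: [0.9, 0.7, -0.3]
gripper_width: 0.0851
yaw+ 0 trans mm [0.1 0.5 0.2] ang [ 0.     -0.0005 -0.0005] j6 -0.26
yaw+ 180 trans mm [0.1 0.5 0.2] ang [-8.0000e-04 -1.0000e-04  3.1411e+00] j6 -0.26
```

```bash
python3 -m inch '[{"translation":[0,0,0],"angular":[0,0,0],"jaw":1},{"translation":[0,0,0],"angular":[0,0,0],"jaw":1},{"translation":[0,0,0],"angular":[0,0,0],"jaw":1}]'; python3 -c "
from d import *
delta(.510,-.2755,.18,-13.75)"
```

```text
t: 2.0
tcp_pos: [0.5093, -0.2729, 0.1805]
orientation: [-0.375, -3.118, -0.001]
wrist_force: [-0.2, -0.1, -0.3]
gripper_width: 0.0851
yaw+ 0 trans mm [-1.3 -2.4  0.5] ang [ 0.0004 -0.0012  0.0004] j6 -0.25
yaw+ 180 trans mm [-1.3 -2.4  0.5] ang [ 1.9000e-03  6.0000e-04 -3.1412e+00] j6 -0.25
```

```bash
python3 -m inch '[{"translation":[-1,-3,40],"angular":[0,0,0],"jaw":1},{"translation":[-1,-3,80],"angular":[0,0,0],"jaw":1},{"translation":[-1,-3,100],"angular":[0,0,0],"jaw":1},{"translation":[-1,-3,110],"angular":[0,0,0],"jaw":1},{"translation":[-1,-3,114],"angular":[0,0,0],"jaw":1},{"translation":[-1,-3,114],"angular":[0,0,0],"jaw":1},{"translation":[-1,-3,114],"angular":[0,0,0],"jaw":1}]'; python3 -c "
from d import *
delta(.510,-.2765,.064,-13.75)
from rig import robot;import cv2
a=robot.get_image('side')['image'][200:350,200:400,::-1];cv2.imwrite('pics/g1.png',cv2.resize(a,None,fx=4,fy=4))"
```

```text
t: 2.7
tcp_pos: [0.5108, -0.2769, 0.0682]
orientation: [0.375, 3.117, -0.001]
wrist_force: [0.4, 0.1, -0.1]
gripper_width: 0.0853
yaw+ 0 trans mm [0.9 0.2 4.2] ang [-0.0006  0.002   0.0006] j6 -0.26
yaw+ 180 trans mm [0.9 0.2 4.2] ang [-3.100e-03 -1.000e-03 -3.141e+00] j6 -0.26
```

View pics/g1.png

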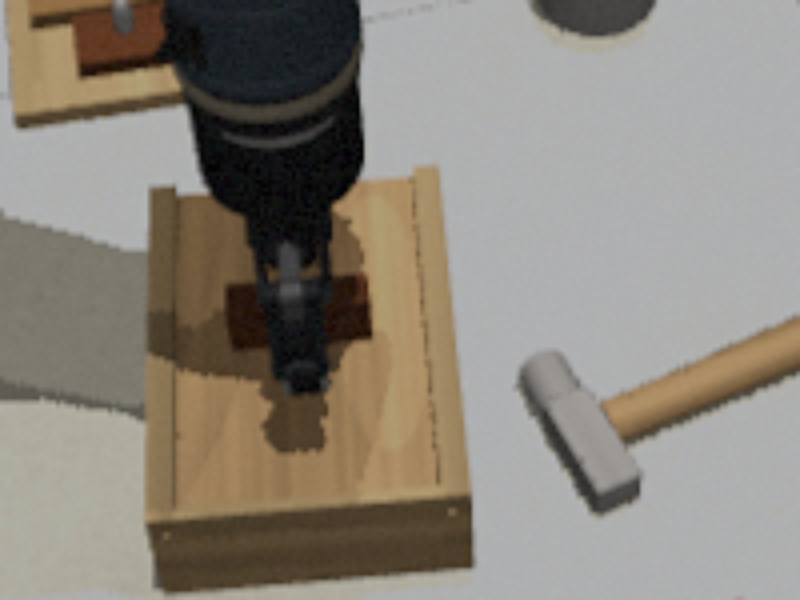

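The open fingers straddle the wooden lid's cleat, centred at crop (300,310), so I'll grip it.

```bash
python3 -m inch '[{"translation":[0,0,2],"angular":[0,0,0],"jaw":1},{"translation":[0,0,3],"angular":[0,0,0],"jaw":0},{"translation":[0,0,3],"angular":[0,0,0],"jaw":0},{"translation":[0,0,3],"angular":[0,0,0],"jaw":0},{"translation":[0,0,3],"angular":[0,0,0],"jaw":0},{"translation":[0,0,3],"angular":[0,0,0],"jaw":0},{"translation":[0,0,3],"angular":[0,0,0],"jaw":0},{"translation":[0,0,3],"angular":[0,0,0],"jaw":0}]' 50; python3 -c "
from d import *
print(robot.observe()['torque'])
delta(.510+.238*.2,-.2765+.971*.2,.064,-13.75)"
```

```text
t: 3.55
tcp_pos: [0.5102, -0.2768, 0.064]
orientation: [0.376, 3.119, -0.0]
wrist_force: [-0.4, 0.5, 1.6]
gripper_width: 0.0171
[0.14954858 0.00606411 0.01877124]
yaw+ 0 trans mm [ 2.000e-01  2.002e+02 -1.000e-01] ang [-0.0001  0.0003  0.0002] j6 -0.26
yaw+ 180 trans mm [ 2.000e-01  2.002e+02 -1.000e-01] ang [-5.0000e-04 -1.0000e-04 -3.1414e+00] j6 -0.26
```

```bash
python3 -m inch '[{"translation":[0,4,-1],"angular":[0,0,0],"jaw":0},{"translation":[0,10,-1],"angular":[0,0,0],"jaw":0},{"translation":[0,20,-1],"angular":[0,0,0],"jaw":0},{"translation":[0,30,-1],"angular":[0,0,0],"jaw":0},{"translation":[0,40,-1],"angular":[0,0,0],"jaw":0},{"translation":[0,50,-1],"angular":[0,0,0],"jaw":0}]'; python3 -c "
from d import *
print(robot.observe()['torque'])
delta(.510+.238*.2,-.2765+.971*.2,.065,-13.75)"
```

```text
t: 4.15
tcp_pos: [0.5222, -0.2271, 0.0647]
orientation: [-0.375, -3.119, -0.0]
wrist_force: [-1.2, 0.7, -0.9]
gripper_width: 0.0173
[ 0.00501959  0.03761808 -0.05183516]
yaw+ 0 trans mm [-1.00e-01  1.49e+02 -3.00e-01] ang [-0.     -0.0001  0.0007] j6 -0.17
yaw+ 180 trans mm [-1.00e-01  1.49e+02 -3.00e-01] ang [ 2.0000e-04 -0.0000e+00 -3.1409e+00] j6 -0.17
```

Forces are low and the lid is sliding freely.

```bash
python3 -m inch '[{"translation":[0,15,0],"angular":[0,0,0],"jaw":0},{"translation":[0,35,0],"angular":[0,0,0],"jaw":0},{"translation":[0,55,0],"angular":[0,0,0],"jaw":0},{"translation":[0,75,0],"angular":[0,0,0],"jaw":0},{"translation":[0,95,0],"angular":[0,0,0],"jaw":0},{"translation":[0,115,0],"angular":[0,0,0],"jaw":0},{"translation":[0,135,0],"angular":[0,0,0],"jaw":0},{"translation":[0,149,0],"angular":[0,0,0],"jaw":0}]';python3 -m inch '[{"translation":[0,3,0],"angular":[0,0,0],"jaw":0},{"translation":[0,3,0],"angular":[0,0,0],"jaw":0}]'; python3 -c "
from d import *
print(robot.observe()['torque'])
delta(.36,.32,.2,-13.75)
from rig import robot;import cv2
for n in('side','top'): cv2.imwrite(f'pics/l_{n}.png',robot.get_image(n)['image'][:,:,::-1])"
```

```text
t: 4.95
tcp_pos: [0.5576, -0.0815, 0.0648]
orientation: [0.374, 3.119, 0.0]
wrist_force: [-0.5, 0.0, -1.9]
gripper_width: 0.0175
t: 5.15
tcp_pos: [0.5581, -0.0801, 0.0647]
orientation: [-0.374, -3.119, 0.0]
wrist_force: [-0.1, -0.4, -2.0]
gripper_width: 0.0175
[ 0.00467277  0.0155735  -0.00501452]
yaw+ 0 trans mm [ 287.1  341.9 -135.3] ang [-0.0003 -0.0001  0.0013] j6 0.1
yaw+ 180 trans mm [ 287.1  341.9 -135.3] ang [ 1.0000e-04 -5.0000e-04 -3.1403e+00] j6 0.1
```

View pics/l_side.png

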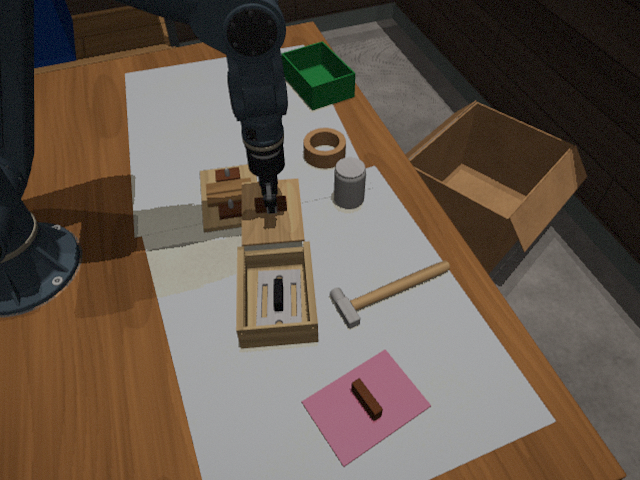

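View pics/l_top.png

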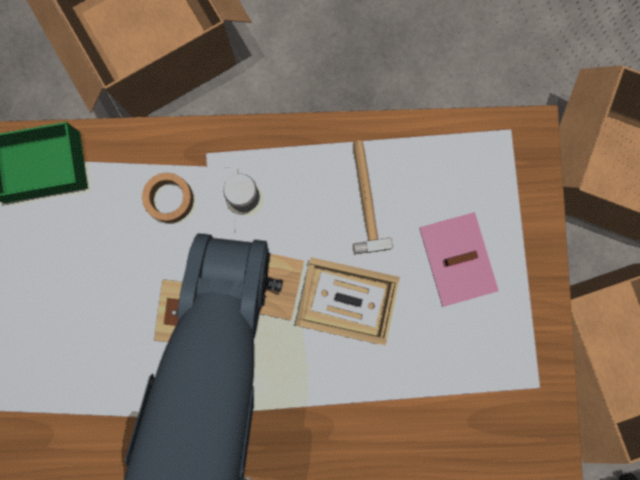

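The lid is clear: its centre is 208 mm ahead of the box's, and the template with its black bar shows in the box at top (348,299). I'll lift the lid and carry it over the jig to the left.

```bash
python3 -m inch '[{"translation":[0,2,-20],"angular":[0,0,0],"jaw":0},{"translation":[0,2,-60],"angular":[0,0,0],"jaw":0},{"translation":[0,2,-90],"angular":[0,0,0],"jaw":0},{"translation":[30,40,-100],"angular":[0,0,0],"jaw":0},{"translation":[60,75,-100],"angular":[0,0,0],"jaw":0},{"translation":[90,110,-100],"angular":[0,0,0],"jaw":0},{"translation":[120,145,-100],"angular":[0,0,0],"jaw":0},{"translation":[150,180,-100],"angular":[0,0,0],"jaw":0}]'; python3 -m inch '[{"translation":[30,35,0],"angular":[0,0,0],"jaw":0},{"translation":[60,70,0],"angular":[0,0,0],"jaw":0},{"translation":[90,105,0],"angular":[0,0,0],"jaw":0},{"translation":[115,135,0],"angular":[0,0,0],"jaw":0},{"translation":[130,150,0],"angular":[0,0,0],"jaw":0},{"translation":[137,160,0],"angular":[0,0,0],"jaw":0},{"translation":[137,160,0],"angular":[0,0,0],"jaw":0},{"translation":[137,160,0],"angular":[0,0,0],"jaw":0}]';python3 -c "
from d import *
delta(.36,.32,.014,-13.75)
from rig import robot;import cv2
for n in('side','top'): cv2.imwrite(f'pics/m_{n}.png',robot.get_image(n)['image'][:,:,::-1])"
```

```text
t: 6.05
tcp_pos: [0.4543, 0.1303, 0.1649]
orientation: [0.379, 3.118, 0.0]
wrist_force: [0.5, 1.0, -2.3]
gripper_width: 0.0173
t: 6.85
tcp_pos: [0.3605, 0.317, 0.1647]
orientation: [0.377, 3.119, -0.001]
wrist_force: [0.1, -0.8, -2.4]
gripper_width: 0.0174
yaw+ 0 trans mm [  1.3   2.8 150.7] ang [-0.0006  0.0002 -0.0004] j6 0.96
yaw+ 180 trans mm [  1.3   2.8 150.7] ang [3.0000e-04 9.0000e-04 3.1412e+00] j6 0.96
```

View pics/m_side.png

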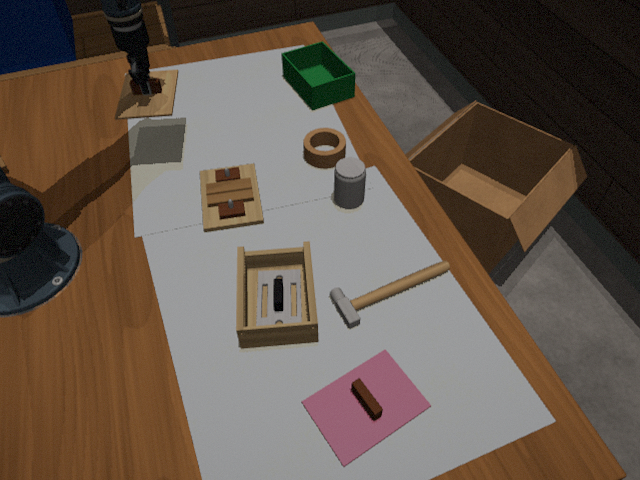

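View pics/m_top.png

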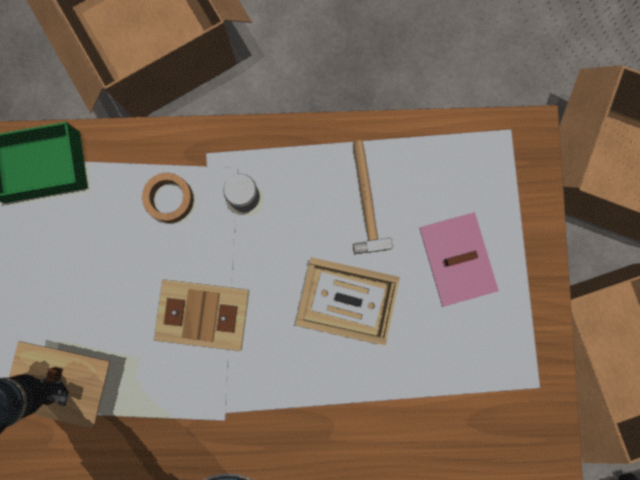

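```bash
python3 -m inch '[{"translation":[0,0,30],"angular":[0,0,0],"jaw":0},{"translation":[0,0,70],"angular":[0,0,0],"jaw":0},{"translation":[0,0,105],"angular":[0,0,0],"jaw":0},{"translation":[0,0,130],"angular":[0,0,0],"jaw":0},{"translation":[0,0,145],"angular":[0,0,0],"jaw":0},{"translation":[0,0,150],"angular":[0,0,0],"jaw":0},{"translation":[0,0,152],"angular":[0,0,0],"jaw":0},{"translation":[0,0,152],"angular":[0,0,0],"jaw":0}]'; python3 -m inch '[{"translation":[0,0,1],"angular":[0,0,0],"jaw":0},{"translation":[0,0,2],"angular":[0,0,0],"jaw":0},{"translation":[0,0,2],"angular":[0,0,0],"jaw":0}]'
```

```text
t: 7.75
tcp_pos: [0.3606, 0.3178, 0.0133]
orientation: [0.377, 3.118, 0.001]
wrist_force: [0.1, -0.1, -2.2]
gripper_width: 0.0173
t: 8.05
tcp_pos: [0.3602, 0.318, 0.0111]
orientation: [0.376, 3.119, 0.001]
wrist_force: [-0.2, -0.7, -1.7]
gripper_width: 0.0169
```

```bash
python3 -m inch '[{"translation":[0,0,1],"angular":[0,0,0],"jaw":0},{"translation":[0,0,1],"angular":[0,0,0],"jaw":0}]'; python3 -m inch '[{"translation":[0,0,1],"angular":[0,0,0],"jaw":0},{"translation":[0,0,1],"angular":[0,0,0],"jaw":0}]'
```

```text
t: 8.25
tcp_pos: [0.36, 0.3179, 0.0098]
orientation: [0.376, 3.119, -0.0]
wrist_force: [0.5, 0.0, -1.6]
gripper_width: 0.0174
t: 8.45
tcp_pos: [0.36, 0.3179, 0.0089]
orientation: [0.376, 3.119, 0.0]
wrist_force: [-0.0, -0.8, 2.1]
gripper_width: 0.0172
```

Contact: the force changed sign. I'll open partly so the fingers stay clear of everything, then rise.

```bash
python3 -m inch '[{"translation":[0,0,0],"angular":[0,0,0],"jaw":0.6},{"translation":[0,0,0],"angular":[0,0,0],"jaw":0.9},{"translation":[0,0,0],"angular":[0,0,0],"jaw":0.9},{"translation":[0,0,0],"angular":[0,0,0],"jaw":0.9},{"translation":[0,0,-10],"angular":[0,0,0],"jaw":0.9},{"translation":[0,0,-50],"angular":[0,0,0],"jaw":0.9},{"translation":[0,0,-100],"angular":[0,0,0],"jaw":0.9},{"translation":[0,0,-150],"angular":[0,0,0],"jaw":0.9}]';python3 -c "
from d import *
delta(.36,.318,.159,-13.75)
from rig import robot;import cv2
for n in('side','top'):
  a=robot.get_image(n)['image'][:,:,::-1];cv2.imwrite(f'pics/n_{n}.png',a)
  x,y,w,h=(225,230,105,125) if n=='side' else (285,250,125,100)
  cv2.imwrite(f'pics/nc_{n}.png',cv2.resize(a[y:y+h,x:x+w],None,fx=6 if n=='top' else 4.5,fy=6 if n=='top' else 4.5,interpolation=cv2.INTER_CUBIC))"
```

```text
t: 9.25
tcp_pos: [0.3595, 0.3174, 0.161]
orientation: [-0.376, -3.119, 0.001]
wrist_force: [1.2, 1.4, -0.7]
gripper_width: 0.077
yaw+ 0 trans mm [-0.3  0.7  2. ] ang [-0.0006 -0.0004  0.0002] j6 0.96
yaw+ 180 trans mm [-0.3  0.7  2. ] ang [ 6.0000e-04 -1.0000e-03 -3.1414e+00] j6 0.96
```

View pics/n_side.png

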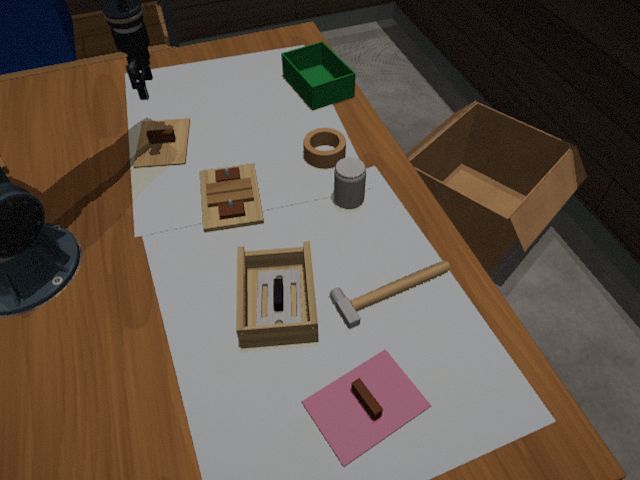

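View pics/nc_top.png

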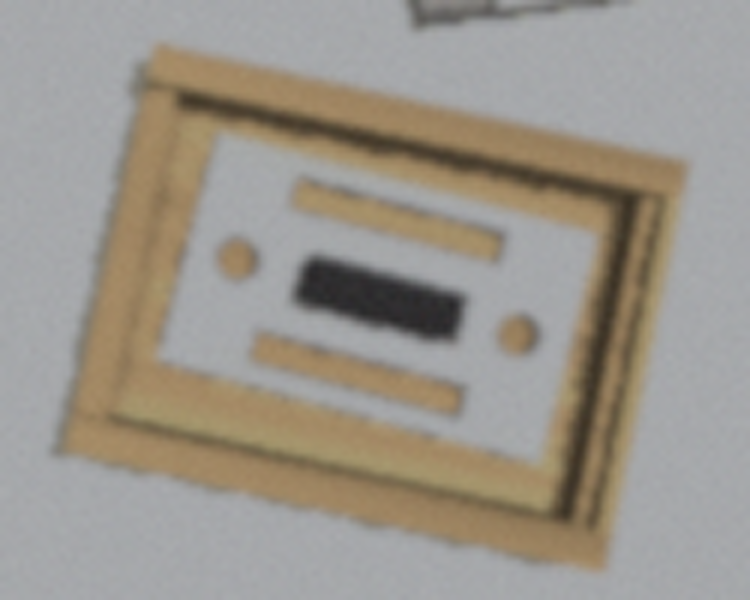

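View pics/nc_side.png

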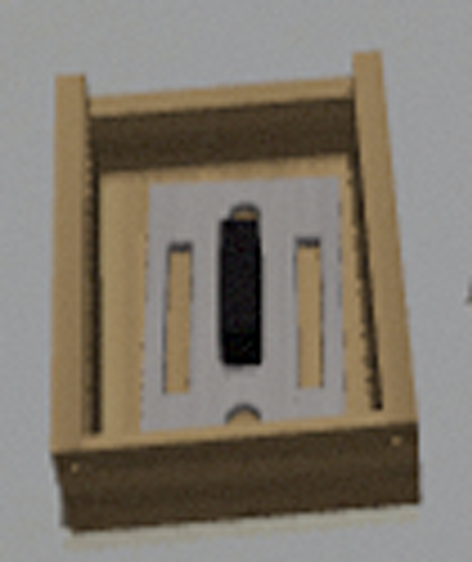

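The wooden lid lies flat, cleat up, at side (162,142). In the box the template shows the bar at crop (380,298) and holes at crop (238,259) and (518,335).

```bash
python3 - <<'E'
from h import *
from d import delta
np.set_printoptions(precision=4,suppress=True)
A=lambda v:np.degrees(np.arctan2(-v[0],v[1]))
def q(n,pts,c,z,l):
    P=np.array([onz(n,crop(p,*c),z) for p in pts]); e=np.roll(P,-1,0)-P
    print(n,l,P.mean(0),'len',np.linalg.norm(e,axis=1),'ang',[round(float(A(v)),1) for v in e]);return P
q('top',[(308,256),(468,293),(457,340),(295,302)],(285,250,6),.050,'bar')
q('top',[(215,128),(608,232),(542,468),(158,358)],(285,250,6),.016,'plate')
a,b=[onz('top',crop(p,285,250,6),.016) for p in[(238,259),(518,335)]];print('holes',(a+b)/2,np.linalg.norm(a-b),A(a-b))
q('side',[(220,220),(257,219),(262,334),(221,335)],(225,230,4.5),.050,'bar')
q('side',[(150,185),(336,178),(345,413),(142,428)],(225,230,4.5),.016,'plate')
delta(.504,-.288,.16,-104)
E
```

```text
top bar [ 0.5116 -0.2859  0.05  ] len [0.0606 0.0178 0.0613 0.0176] ang [165.3, 74.7, -14.8, -107.7]
top plate [ 0.5119 -0.2878  0.016 ] len [0.1542 0.0925 0.1507 0.0897] ang [163.5, 72.0, -17.6, -105.7]
holes [ 0.5116 -0.2868  0.016 ] 0.10975076367654801 -16.815859674055343
side bar [ 0.5109 -0.2888  0.05  ] len [0.0168 0.0617 0.0179 0.0616] ang [-108.0, 165.4, 71.8, -15.7]
side plate [ 0.5133 -0.277   0.016 ] len [0.0886 0.1292 0.0895 0.1328] ang [-107.2, 163.9, 75.1, -16.5]
yaw+ 0 trans mm [-281.8 -557.1    2.7] ang [ 0.0114 -0.002   1.5753] j6 0.96
yaw+ 180 trans mm [-281.8 -557.1    2.7] ang [ 0.002   0.0114 -1.5662] j6 0.96
```

```bash
python3 -c "
from d import *
delta(.5115,-.287,.15,-106.6)"
python3 -m inch '[{"translation":[-284,-556,10],"angular":[0,0,1.62],"jaw":0.55},{"translation":[-284,-556,10],"angular":[0,0,1.62],"jaw":0.55},{"translation":[-284,-556,10],"angular":[0,0,1.62],"jaw":0.55},{"translation":[-284,-556,10],"angular":[0,0,1.62],"jaw":0.55},{"translation":[-284,-556,10],"angular":[0,0,1.62],"jaw":0.55},{"translation":[-284,-556,10],"angular":[0,0,1.62],"jaw":0.55},{"translation":[-284,-556,10],"angular":[0,0,1.62],"jaw":0.55},{"translation":[-284,-556,10],"angular":[0,0,1.62],"jaw":0.55}]'; python3 -c "
from d import *
delta(.5115,-.287,.15,-106.6)"
```

```text
yaw+ 0 trans mm [-288.8 -554.4   12.7] ang [ 0.0114 -0.0023  1.6207] j6 0.96
yaw+ 180 trans mm [-288.8 -554.4   12.7] ang [ 0.0022  0.0113 -1.5208] j6 0.96
t: 10.15
tcp_pos: [0.4522, -0.0735, 0.153]
orientation: [2.078, 2.355, 0.001]
wrist_force: [0.0, 0.1, -0.7]
gripper_width: 0.0469
yaw+ 0 trans mm [-219.3   32.3    3.1] ang [0.0009 0.     0.4144] j6 1.28
yaw+ 180 trans mm [-219.3   32.3    3.1] ang [-0.0000e+00  1.3000e-03 -2.7271e+00] j6 1.28
```

```bash

python3 -m inch '[{"translation":[-219,32,3],"angular":[0,0,0.414],"jaw":0.55},{"translation":[-219,32,3],"angular":[0,0,0.414],"jaw":0.55},{"translation":[-219,32,3],"angular":[0,0,0.414],"jaw":0.55},{"translation":[-219,32,3],"angular":[0,0,0.414],"jaw":0.55},{"translation":[-219,32,3],"angular":[0,0,0.414],"jaw":0.55},{"translation":[-219,32,3],"angular":[0,0,0.414],"jaw":0.55},{"translation":[-219,32,3],"angular":[0,0,0.414],"jaw":0.55},{"translation":[-219,32,3],"angular":[0,0,0.414],"jaw":0.55}]'; python3 -c "
from d import *
delta(.5115,-.287,.15,-106.6)"
```

```text
t: 10.95
tcp_pos: [0.5121, -0.2832, 0.1496]
orientation: [-2.511, -1.887, 0.0]
wrist_force: [-0.3, -0.0, -0.0]
gripper_width: 0.0468
yaw+ 0 trans mm [-3.8  0.5 -0.4] ang [-0.0005 -0.0002  0.0075] j6 1.35
yaw+ 180 trans mm [-3.8  0.5 -0.4] ang [ 4.0000e-04 -8.0000e-04 -3.1341e+00] j6 1.35
```

```bash

python3 -m inch '[{"translation":[-4,0,30],"angular":[0,0,0.006],"jaw":0.55},{"translation":[-4,0,60],"angular":[0,0,0.006],"jaw":0.55},{"translation":[-4,0,85],"angular":[0,0,0.006],"jaw":0.55},{"translation":[-4,0,105],"angular":[0,0,0.006],"jaw":0.55},{"translation":[-4,0,118],"angular":[0,0,0.006],"jaw":0.55},{"translation":[-4,0,124],"angular":[0,0,0.006],"jaw":0.55},{"translation":[-4,0,124],"angular":[0,0,0.006],"jaw":0.55},{"translation":[-4,0,124],"angular":[0,0,0.006],"jaw":0.55}]'; python3 -c "
from d import *
delta(.5115,-.287,.021,-106.6)
from rig import robot;import cv2
a=robot.get_image('side')['image'][200:350,200:400,::-1];cv2.imwrite('pics/g2.png',cv2.resize(a,None,fx=4,fy=4))"
```

```text
t: 11.75
tcp_pos: [0.5119, -0.2882, 0.0263]
orientation: [2.517, 1.878, 0.001]
wrist_force: [0.5, -1.2, 0.3]
gripper_width: 0.047
yaw+ 0 trans mm [ 1.  -0.8  5.3] ang [0.0013 0.0004 0.0011] j6 1.35
yaw+ 180 trans mm [ 1.  -0.8  5.3] ang [-6.0000e-04  2.0000e-03 -3.1405e+00] j6 1.35
```

View pics/g2.png

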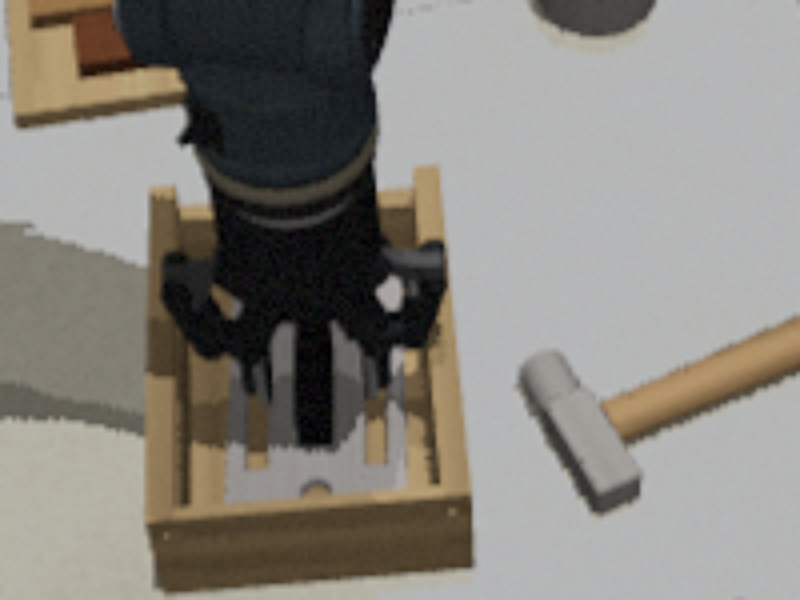

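The fingers straddle the black bar inside the box at crop (315,380). I'll go 4 mm lower and close.

```bash

python3 -m inch '[{"translation":[1,-1,2],"angular":[0,0,0],"jaw":0.4},{"translation":[1,-1,4],"angular":[0,0,0],"jaw":0.3},{"translation":[1,-1,4],"angular":[0,0,0],"jaw":0.3},{"translation":[1,-1,4],"angular":[0,0,0],"jaw":0},{"translation":[1,-1,4],"angular":[0,0,0],"jaw":0},{"translation":[1,-1,4],"angular":[0,0,0],"jaw":0},{"translation":[1,-1,4],"angular":[0,0,0],"jaw":0}]' 60; python3 -m inch '[{"translation":[0,0,0],"angular":[0,0,0],"jaw":0},{"translation":[0,0,0],"angular":[0,0,0],"jaw":0}]'
```

```text
t: 12.5
tcp_pos: [0.5107, -0.287, 0.0215]
orientation: [2.518, 1.878, -0.0]
wrist_force: [-2.0, -0.4, 3.2]
gripper_width: 0.0169
t: 12.7
tcp_pos: [0.5107, -0.287, 0.0216]
orientation: [2.518, 1.878, -0.0]
wrist_force: [-1.1, 0.3, 3.9]
gripper_width: 0.0168
```

```bash

python3 -m inch '[{"translation":[0,0,-5],"angular":[0,0,0],"jaw":0},{"translation":[0,0,-20],"angular":[0,0,0],"jaw":0},{"translation":[0,0,-45],"angular":[0,0,0],"jaw":0},{"translation":[0,0,-75],"angular":[0,0,0],"jaw":0},{"translation":[0,0,-105],"angular":[0,0,0],"jaw":0},{"translation":[0,0,-125],"angular":[0,0,0],"jaw":0},{"translation":[0,0,-130],"angular":[0,0,0],"jaw":0},{"translation":[0,0,-130],"angular":[0,0,0],"jaw":0}]'; python3 -c "
from d import *
delta(.4862,.047,.12,-98.4)
from rig import robot;import cv2
for n in('side','top'): cv2.imwrite(f'pics/p_{n}.png',robot.get_image(n)['image'][:,:,::-1])"
```

```text
t: 13.5
tcp_pos: [0.5108, -0.2869, 0.1515]
orientation: [2.518, 1.878, 0.0]
wrist_force: [0.9, -1.4, -2.2]
gripper_width: 0.0172
yaw+ 0 trans mm [ 313.1 -118.8   31.4] ang [ 0.0006  0.0002 -0.1424] j6 1.35
yaw+ 180 trans mm [ 313.1 -118.8   31.4] ang [ 4.0000e-04 -9.0000e-04  2.9992e+00] j6 1.35
```

View pics/p_side.png

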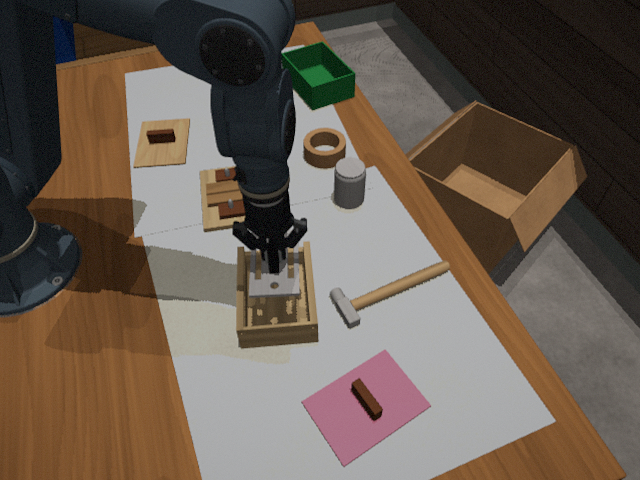

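View pics/p_top.png

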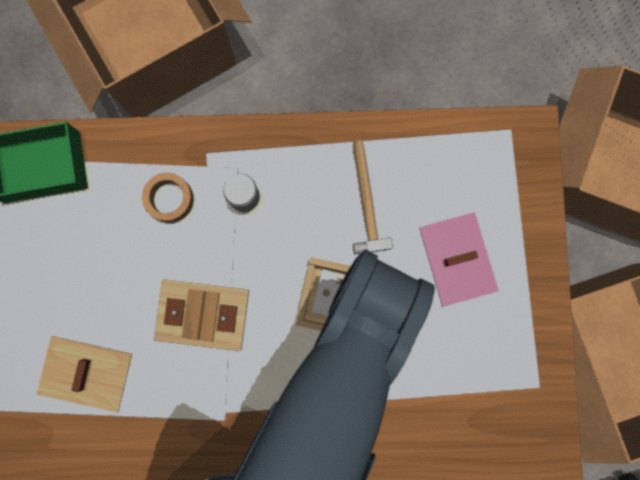

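The template is held level above the box. I'll carry it over the jig and measure the holes there.

```bash

python3 -m inch '[{"translation":[20,-8,0],"angular":[0,0,-0.02],"jaw":0},{"translation":[60,-23,0],"angular":[0,0,-0.04],"jaw":0},{"translation":[105,-40,0],"angular":[0,0,-0.06],"jaw":0},{"translation":[150,-57,0],"angular":[0,0,-0.08],"jaw":0},{"translation":[195,-74,0],"angular":[0,0,-0.1],"jaw":0},{"translation":[240,-91,5],"angular":[0,0,-0.12],"jaw":0},{"translation":[280,-106,15],"angular":[0,0,-0.13],"jaw":0},{"translation":[305,-116,25],"angular":[0,0,-0.142],"jaw":0}]'; python3 -m inch '[{"translation":[8,-2,20],"angular":[0,0,0],"jaw":0},{"translation":[8,-2,40],"angular":[0,0,0],"jaw":0},{"translation":[8,-2,45],"angular":[0,0,0],"jaw":0},{"translation":[8,-2,45],"angular":[0,0,0],"jaw":0}]';python3 -c "
from d import *
delta(.4862,.047,.0806,-98.4)
from rig import robot;import cv2
for n in('side','top'):
  a=robot.get_image(n)['image'][:,:,::-1];cv2.imwrite(f'pics/q_{n}.png',a)
  x,y,w,h=(180,120,110,120) if n=='side' else (135,250,130,110)
  k=6 if n=='top' else 5
  cv2.imwrite(f'pics/qc_{n}.png',cv2.resize(a[y:y+h,x:x+w],None,fx=k,fy=k,interpolation=cv2.INTER_CUBIC))
print(robot.observe()['tcp_pos'])"
```

```text
t: 14.4
tcp_pos: [0.4851, 0.0411, 0.1249]
orientation: [-2.375, -2.054, 0.002]
wrist_force: [0.7, 0.1, -3.3]
gripper_width: 0.0172
t: 14.8
tcp_pos: [0.4844, 0.0465, 0.08]
orientation: [-2.377, -2.051, 0.004]
wrist_force: [-0.6, -0.5, -2.2]
gripper_width: 0.0176
yaw+ 0 trans mm [ 0.7  1.7 -0.6] ang [-0.0032  0.0009 -0.0005] j6 1.81
yaw+ 180 trans mm [ 0.7  1.7 -0.6] ang [1.5000e-03 5.0000e-03 3.1411e+00] j6 1.81
[0.48576196 0.0464183  0.08157558]
```

View pics/qc_side.png

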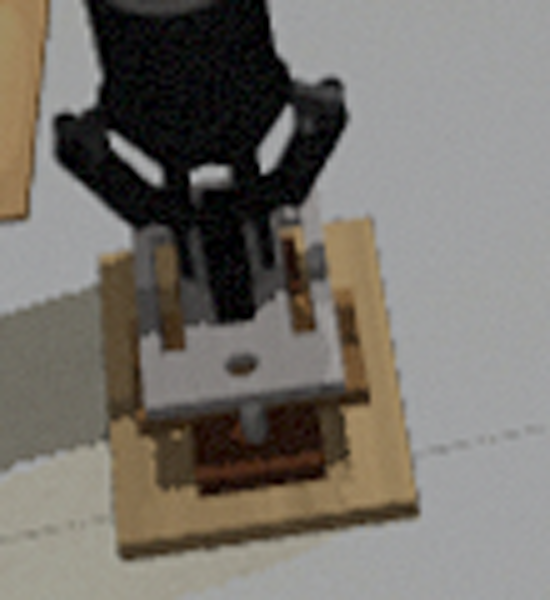

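View pics/qc_top.png

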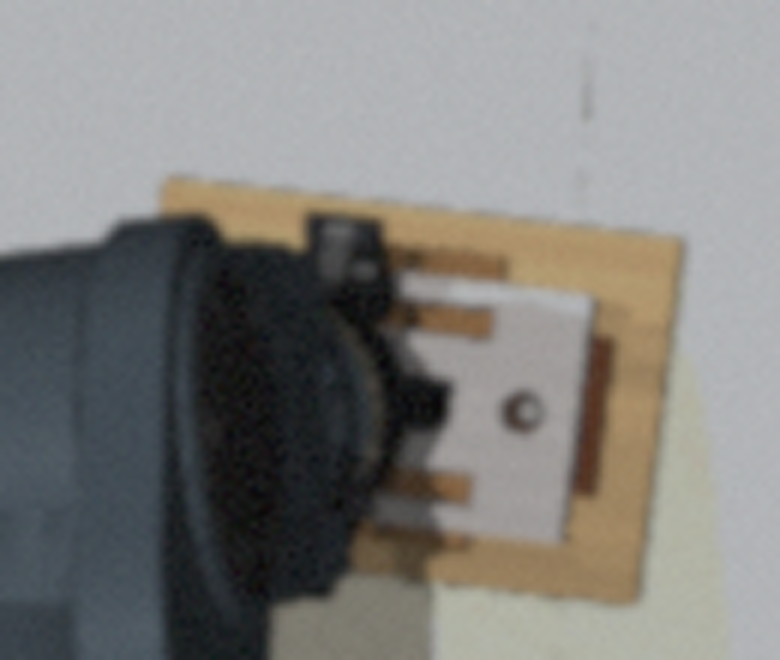

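```bash
python3 - <<'E'
from h import *
np.set_printoptions(precision=4,suppress=True)
c=(135,250,6);zt=.0752
h1=onz('top',crop((523,411),*c),zt);h2=onz('side',crop((241,363),180,120,5),zt)
e=(onz('top',crop((592,297),*c),zt)+onz('top',crop((565,542),*c),zt))/2
es=(onz('side',crop((140,405),180,120,5),zt)+onz('side',crop((343,382),180,120,5),zt))/2
yv=np.array([np.sin(np.radians(8.4)),np.cos(np.radians(8.4)),0])
print('hole',h1,h2,'edge',e,es); 
print('centre est',h1+.055*yv,h2+.055*yv,e+.075*yv,es+.075*yv,'tcp .4857 .0466')
print('seen pin tip pos', onz('top',crop((528,411),*c),.049))
E
```

```text
hole [ 0.4791 -0.0085  0.0752] [ 0.4768 -0.0069  0.0752] edge [ 0.4756 -0.0285  0.0752] [ 0.4728 -0.0261  0.0752]
centre est [0.4871 0.0459 0.0752] [0.4848 0.0475 0.0752] [0.4865 0.0457 0.0752] [0.4837 0.0481 0.0752] tcp .4857 .0466
seen pin tip pos [ 0.4781 -0.0065  0.049 ]
```

```bash

python3 -m inch '[{"translation":[1,0.4,5],"angular":[0,0,0],"jaw":0},{"translation":[1,0.4,10],"angular":[0,0,0],"jaw":0},{"translation":[1,0.4,14],"angular":[0,0,0],"jaw":0},{"translation":[1,0.4,17],"angular":[0,0,0],"jaw":0},{"translation":[1,0.4,17],"angular":[0,0,0],"jaw":0}]'; python3 -c "
from d import *
delta(.4862,.0475,.0406,-98.4)
from rig import robot;import cv2
for n in('side','top'):
  a=robot.get_image(n)['image'][:,:,::-1]
  x,y,w,h=(200,165,70,75) if n=='side' else (195,290,60,50)
  cv2.imwrite(f'pics/rc_{n}.png',cv2.resize(a[y:y+h,x:x+w],None,fx=8,fy=8,interpolation=cv2.INTER_CUBIC))
print(robot.observe()['tcp_pos'])"
```

```text
t: 15.4
tcp_pos: [0.4858, 0.0476, 0.0639]
orientation: [-2.378, -2.052, 0.001]
wrist_force: [0.0, 0.9, -2.6]
gripper_width: 0.017
yaw+ 0 trans mm [-0.   0.4 23.3] ang [-0.0008  0.0003 -0.0005] j6 1.82
yaw+ 180 trans mm [-0.   0.4 23.3] ang [4.0000e-04 1.2000e-03 3.1411e+00] j6 1.82
[0.48617622 0.04763862 0.06435965]
```

View pics/rc_side.png

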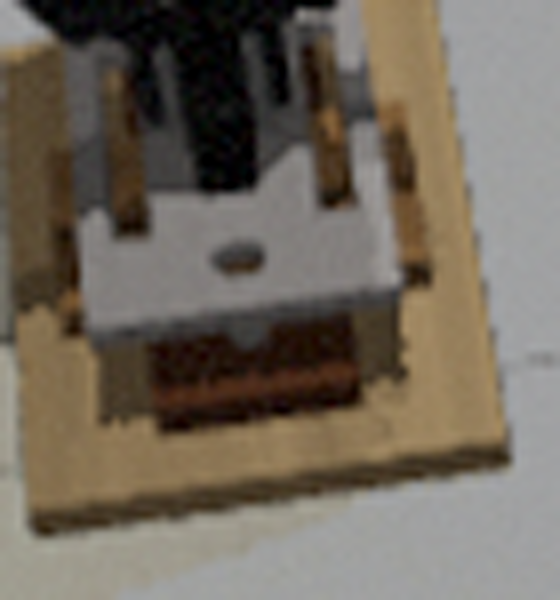

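View pics/rc_top.png

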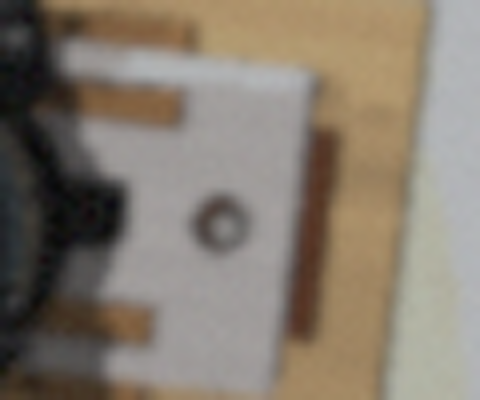

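The pin tip sits in the near hole within about 1 mm, at crop (228,227) against the hole's (221,224). I'll lower step by step and watch the force.

```bash

python3 -m inch '[{"translation":[0,-0.4,3],"angular":[0,0,0],"jaw":0},{"translation":[0,-0.4,5],"angular":[0,0,0],"jaw":0},{"translation":[0,-0.4,5],"angular":[0,0,0],"jaw":0}]'; python3 -m inch '[{"translation":[0,0,2],"angular":[0,0,0],"jaw":0},{"translation":[0,0,4],"angular":[0,0,0],"jaw":0},{"translation":[0,0,4],"angular":[0,0,0],"jaw":0}]'; python3 -c "
from d import *
print(robot.observe()['torque'])
delta(.4862,.0475,.0406,-98.4)"
```

```text
t: 15.8
tcp_pos: [0.4855, 0.0477, 0.0591]
orientation: [-2.378, -2.052, 0.001]
wrist_force: [-0.7, 0.5, -2.2]
gripper_width: 0.0167
t: 16.1
tcp_pos: [0.4856, 0.0477, 0.0551]
orientation: [-2.378, -2.052, 0.001]
wrist_force: [-0.4, 0.5, -3.3]
gripper_width: 0.0174
[-0.01178628 -0.08053156 -0.02063932]
yaw+ 0 trans mm [-0.1  0.6 14.5] ang [-0.0004  0.0002 -0.0004] j6 1.82
yaw+ 180 trans mm [-0.1  0.6 14.5] ang [3.0000e-04 6.0000e-04 3.1412e+00] j6 1.82
```

```bash

python3 -m inch '[{"translation":[0,0,2],"angular":[0,0,0],"jaw":0},{"translation":[0,0,4],"angular":[0,0,0],"jaw":0},{"translation":[0,0,5],"angular":[0,0,0],"jaw":0}]'; python3 -m inch '[{"translation":[0,0,2],"angular":[0,0,0],"jaw":0},{"translation":[0,0,4],"angular":[0,0,0],"jaw":0},{"translation":[0,0,5],"angular":[0,0,0],"jaw":0},{"translation":[0,0,5],"angular":[0,0,0],"jaw":0}]'; python3 -c "
from d import *
print(robot.observe()['torque'])
delta(.4862,.0475,.0406,-98.4)"
```

```text
t: 16.4
tcp_pos: [0.4857, 0.0477, 0.0501]
orientation: [-2.379, -2.052, 0.0]
wrist_force: [-1.0, 1.0, -2.5]
gripper_width: 0.017
t: 16.8
tcp_pos: [0.4856, 0.0477, 0.0452]
orientation: [-2.379, -2.052, 0.001]
wrist_force: [0.1, 0.2, -2.0]
gripper_width: 0.0171
[ 0.00744025  0.07700031 -0.03894345]
yaw+ 0 trans mm [-0.1  0.6  4.6] ang [-0.0003  0.0002 -0.0004] j6 1.82
yaw+ 180 trans mm [-0.1  0.6  4.6] ang [3.0000e-04 5.0000e-04 3.1412e+00] j6 1.82
```

```bash

python3 -m inch '[{"translation":[0,0,1],"angular":[0,0,0],"jaw":0},{"translation":[0,0,2],"angular":[0,0,0],"jaw":0},{"translation":[0,0,2.5],"angular":[0,0,0],"jaw":0},{"translation":[0,0,2.5],"angular":[0,0,0],"jaw":0}]'; python3 -m inch '[{"translation":[0,0,0.7],"angular":[0,0,0],"jaw":0},{"translation":[0,0,1],"angular":[0,0,0],"jaw":0}]';python3 -m inch '[{"translation":[0,0,0.6],"angular":[0,0,0],"jaw":0},{"translation":[0,0,0.6],"angular":[0,0,0],"jaw":0}]'
```

```text
t: 17.2
tcp_pos: [0.4857, 0.0477, 0.0428]
orientation: [-2.378, -2.052, 0.0]
wrist_force: [-1.1, -1.0, -2.6]
gripper_width: 0.017
t: 17.4
tcp_pos: [0.4858, 0.0477, 0.0418]
orientation: [2.379, 2.052, -0.0]
wrist_force: [0.8, 0.5, -2.4]
gripper_width: 0.0173
t: 17.6
tcp_pos: [0.4857, 0.0477, 0.0412]
orientation: [-2.379, -2.052, 0.0]
wrist_force: [-0.8, -0.6, -3.1]
gripper_width: 0.0169
```

```bash

for i in 1 2; do python3 -m inch '[{"translation":[0,0,0.5],"angular":[0,0,0],"jaw":0},{"translation":[0,0,0.5],"angular":[0,0,0],"jaw":0}]'; done
```

```text
t: 17.8
tcp_pos: [0.4857, 0.0477, 0.0407]
orientation: [2.379, 2.052, -0.0]
wrist_force: [0.3, 0.1, -2.2]
gripper_width: 0.0174
t: 18.0
tcp_pos: [0.4858, 0.0477, 0.0405]
orientation: [2.378, 2.052, 0.0]
wrist_force: [-1.9, -0.1, 2.5]
gripper_width: 0.0169
```

Contact came at the predicted height, so I'll release and rise.

```bash

python3 -m inch '[{"translation":[0,0,0],"angular":[0,0,0],"jaw":0.3},{"translation":[0,0,0],"angular":[0,0,0],"jaw":0.5},{"translation":[0,0,0],"angular":[0,0,0],"jaw":0.5},{"translation":[0,0,0],"angular":[0,0,0],"jaw":0.5},{"translation":[0,0,-8],"angular":[0,0,0],"jaw":0.5},{"translation":[0,0,-40],"angular":[0,0,0],"jaw":0.5},{"translation":[0,0,-85],"angular":[0,0,0],"jaw":0.5},{"translation":[0,0,-130],"angular":[0,0,0],"jaw":0.5}]'; python3 -m inch '[{"translation":[-150,-60,-60],"angular":[0,0,0],"jaw":0.5},{"translation":[-150,-60,-60],"angular":[0,0,0],"jaw":0.5},{"translation":[-150,-60,-60],"angular":[0,0,0],"jaw":0.5},{"translation":[-150,-60,-60],"angular":[0,0,0],"jaw":0.5},{"translation":[-150,-60,-60],"angular":[0,0,0],"jaw":0.5}]'; python3 -c "
from rig import robot;import cv2
for n in('side','top'):
  a=robot.get_image(n)['image'][:,:,::-1];cv2.imwrite(f'pics/s_{n}.png',a)
  x,y,w,h=(190,155,80,85) if n=='side' else (145,270,115,90)
  k=6 if n=='top' else 7
  cv2.imwrite(f'pics/sc_{n}.png',cv2.resize(a[y:y+h,x:x+w],None,fx=k,fy=k,interpolation=cv2.INTER_CUBIC))"
```

```text
t: 18.8
tcp_pos: [0.4851, 0.0477, 0.1721]
orientation: [-2.378, -2.052, 0.001]
wrist_force: [0.9, 0.2, -0.2]
gripper_width: 0.0427
t: 19.3
tcp_pos: [0.4037, -0.0938, 0.2323]
orientation: [2.38, 2.047, 0.002]
wrist_force: [0.9, 0.3, 0.1]
gripper_width: 0.0426
```

View pics/sc_side.png

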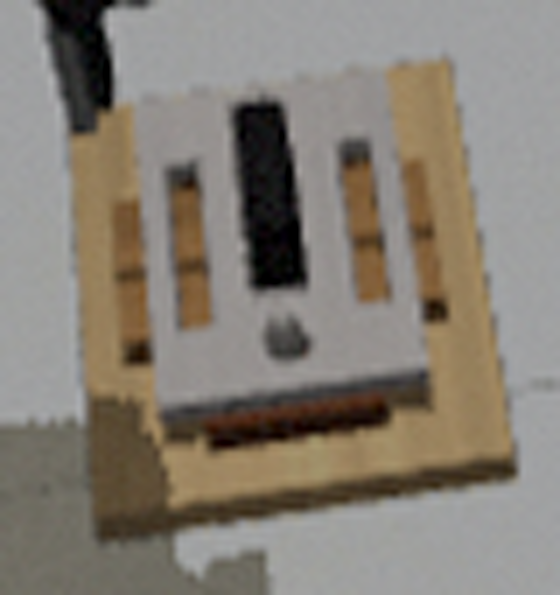

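View pics/sc_top.png

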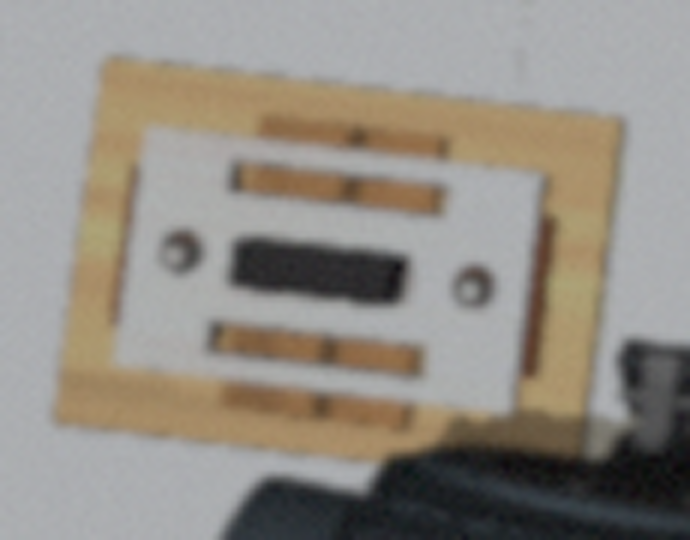

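View pics/s_top.png

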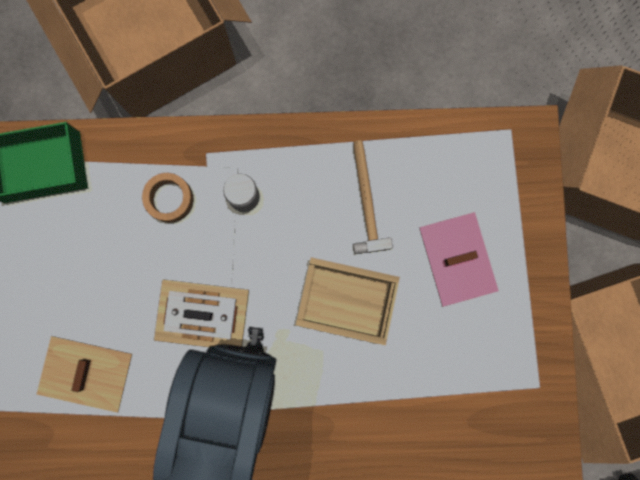

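View pics/s_side.png

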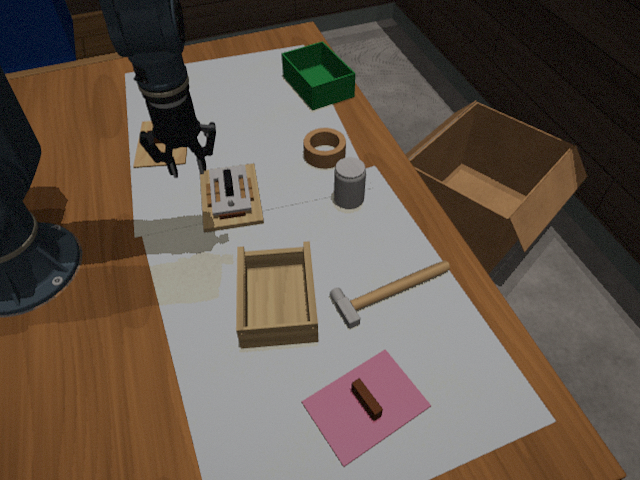

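The template is on the jig with a pin showing in both holes, at top crop (181,252) and (474,288). It looks level just above the pads. The lid is flat at top (84,374), the bystanders haven't moved, and the arm is clear.

```bash
python3 -m inch '[{"translation":[0,0,0],"angular":[0,0,0],"jaw":0.5},{"translation":[0,0,0],"angular":[0,0,0],"jaw":0.5},{"translation":[0,0,0],"angular":[0,0,0],"jaw":0.5},{"translation":[0,0,0],"angular":[0,0,0],"jaw":0.5}]'; python3 -c "
from h import *
c=(145,270,6);P=np.array([onz('top',crop(p,*c),.035) for p in[(148,127),(547,173),(517,410),(115,365)]])
print(P.mean(0).round(4),np.linalg.norm(np.roll(P,-1,0)-P,axis=1).round(4))
from rig import robot
print(robot.hand_in())"
```

```text
t: 19.8
tcp_pos: [0.4046, -0.0914, 0.23]
orientation: [-2.377, -2.053, 0.001]
wrist_force: [-0.0, 0.7, 0.1]
gripper_width: 0.0427
[0.4874 0.0462 0.035 ] [0.1506 0.0883 0.1508 0.0889]
the job is handed in; nothing more can be done
None
```

The job is done and handed in at about 20 s of the 67 s allowed; the hand-in gave no verdict.

- **Lid:** I slid the wooden lid along its tracks to 208 mm ahead of the box centre (191 needed). I then carried it over the jig and set it flat on the table to the left of the jig, cleat up.
- **Template:** I lifted it out by its bar and lowered it onto the jig pins in small steps. Contact came at the predicted height (TCP 40.5 mm against 40.6 expected), and readings during the lowering stayed at a few N.

**Last checks:**
- The last pictures show a pin in both holes and the plate level on the jig. Measured as if seated, it is centred within about 1.5 mm of the jig centre, at 150.7 by 88.6 mm (150 by 90 expected).
- The can, tape roll, hammer and pink look-alike show no movement, and the gripper is open and clear of everything.
- No check failed. Before seating, the two cameras disagreed by about 2 mm on where the pins and holes were, so I aimed at a compromise between them.

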